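# Post the finished carton through the flap of the work chute

## Task

Post the finished carton that lies on the chute's loading deck: with your fingertips push it along the deck and on through the hanging flap until it slides down into the box, then draw back out so that the flap swings fully shut behind it. Only push the carton, do not pick it up or lift it off the deck. Leave the spools, the bead jar and the spare carton where they stand.

Things in the scene. Friction and masses are not known exactly. Their poses are not given: they have to be found in the camera images.
- chute: Finished-work chute, a plywood box fixed to the table, 520 mm long, 224 wide, 208 high. Origin: on the table, straight below the flap's hinge, midway across. x axis: level feed direction, from the loading deck through the flap into the hood; y across, z up. Deck: flat, its top at z = 130 mm, from x = -240 (open end) to +25 mm; guide rails 14 mm high at its sides, inner faces at y = +-97.
- doorway (a point): Middle of the doorway at deck height (chute frame x = 0, z = 130 mm), axes as the chute's. The doorway is 194 mm wide, 70 mm high; lintel bar from x = -6 to +6 mm, underside at z = 200, top at 208. Behind it the hood, clear sides and roof, runs to x = 280 mm, top at z = 208.
- sill (a point): Middle of the deck's inner edge (steel sill flush with the deck), 25 mm beyond the flap's hinge, at deck height, axes as the chute's. From here a slippery steel slide falls at 40 degrees to the floor of the box, whose rear wall is 243 mm beyond the sill. A carton pushed until its middle is past this edge tips and slides down by itself.
- flap (a joint): Swing of the aluminium flap in the doorway, rad: 0 hanging shut, positive as its lower edge swings inwards and up; stop at 1.45. Opens only inwards. 85 g, 194 mm wide, hinge 68 mm above the deck, lower edge 3 mm above the deck; falls shut by its own weight within a second when nothing holds it. The carton pushed against it opens it.
- carton_c (a point): Centre of the finished carton on the loading deck: closed stiff cardboard box 100 mm (x) by 94 mm (y) by 36 mm high, 0.13 to 0.25 kg, a flat beaded flower on its lid. Its x axis points roughly along the feed direction (within 0.35 rad). The only carton on the deck.
- spare_carton_c (a point): Centre of a like carton (100 x 94 x 36 mm) lying on the table beside the chute; to be left alone.
- spool_a_c (a point): Centre of a standing thread spool, 60 mm foot diameter, 116 mm high, on the table; to be left alone.
- spool_b_c (a point): Centre of a second such thread spool, on the table; to be left alone.
- bead_jar_c (a point): Centre of a closed bead jar, 64 mm diameter, 85 mm high, on the table; to be left alone.

How it is judged:
By the outcome, as a careful person would: the job done as asked, in the order asked, and still so for the second after the job is handed in, with the robot touching nothing.
It also fails if it takes over 38 s, if anything falls off the work surface, if the arm or the gripper's body presses on something with over 40 N, if the wrist force passes 120 N, or if a joint passes its speed limit or range.

## Robot

A 7-joint arm with a two-finger parallel gripper is mounted at the origin on the work surface. World frame = base frame: x ahead of the robot, y to its left, z up, the work surface at z = 0. Lengths are in mm, angles in rad, forces in N, time in s.
With the tool pointing down it reaches from about 400 to 875 mm from the base axis. Payload 4.4 kg.
Tool frame: the origin (TCP) lies midway between the tips of the shut fingers; the grasp point (between the pads) lies 19 mm behind it; z points along the fingers, y is the line along which they close (so a half turn about z gives the same grasp; the last joint's range is limited). The gripper opens to 85 mm and grips with 20 to 120 N. Pads are 22 mm wide; open, the fingers measure 114 mm over their backs; the gripper's body (76 mm by 85 mm) begins 54 mm behind the grasp point. The pads swing forward as they close: fully open they stand 13 mm farther back than shut.
Start: joints at [1.164, 0.628, 0.038, 1.517, -0.027, 0.996, -0.02], TCP at [217.285, -612.622, 231.313] pointing down, gripper open.
Joint ranges: [-3.06, 3.06], [-0.37, 2.12], [-1.25, 1.32], [0.18, 2.47], [-1.1, 4.24], [0.23, 1.98], [-2.94, 2.94]. Speed limits (rad/s): [2.57, 2.57, 3.14, 3.14, 3.14, 3.14, 3.14].

## Interface

Orientations are given as [roll, pitch, yaw] about the fixed x, y, z axes, in that order (R = Rz(yaw) Ry(pitch) Rx(roll)).
In Python, from cell import read_state, get_image, finish_job gives the robot as it stands.
- The arm moves only by the tool send_rows, never from a script. Its argument "series" is a list of rows, each an object of numbers: "ax", "ay", "az": the turn, a rotation vector about the tool's x, y, z in rad; "dx", "dy", "dz": the shift along the tool's x, y, z in cm; "hand": the closure, from 0 (fully open) to 1 (shut). In form: [{"ax": .., "ay": .., "az": .., "dx": .., "dy": .., "dz": .., "hand": ..}, ...]. A call has 1 to 10 rows; each row is the pose to reach, as a shift and turn from the pose commanded when the call began, along the tool's axes at that moment; what a row does not reach only later rows make up. A row lasts 1/10 s, in which the tool goes at most 50 mm and 8.59 degrees, less where a joint would pass 70% of its speed; a pose out of reach is approached as far as the arm can. A call with a gripper value outside its range is refused whole. The fingers move at their own pace and stop on an object; the grip force is fixed at half the most. Time passes only in rows, so rows that repeat a pose let the fingers close. It gives the time, the measured TCP pose, the force, the opening and the grip force at its end, in the units of the state.
- read_state(): the state, without advancing time (a new reading comes with each control period).
- get_image(name): name is "scene" or "side" or "wrist"; returns a dict with "pixels" (420x560x3 uint8, red, green, blue), "mtx" (3x3 intrinsics, pixels), "R" (3x3) and "t" (3): a world point X has camera coordinates R X + t. Camera axes: x right, y down, z forward; pixel columns grow to the right and rows downward; lengths in mm; the calibration is good to about 2 mm. A picture is of the moment at which its call begins. There is no depth.
- finish_job(): hands the job in; it is judged then, once.
The state is a dict: "clock": time; "qpos": joint angles; "qd": joint speeds; "tau": joint torques, N m; "eef_pos": TCP position; "tool_rot": TCP orientation; "force": force on the tool from outside, world axes, zero at the start; "torque": the same for the moment, N m; "width": finger opening in mm; "gripper_force": force on a finger pad.
Only numpy, scipy, OpenCV 4.12 (cv2) and the standard library are available. Lean on these libraries where they do the work, as an engineer would, in place of code of your own. Each camera call takes 0.05 s, during which the arm holds its last target. There are 200 camera calls.

## Working session

There is one attempt and no reset: what is moved stays moved. The work goes in short steps, Python scripts to look and compute and a tool call to move; the robot and the scene stay as the last step left them, time stands still between calls to the robot, and variables do not carry over. Pictures are saved under pics/ and viewed, at most 10 in all, crops included, and the job is handed in when it is done.

Besides the shell and the picture viewer there is one more tool, called after "Request:" by a JSON object that holds its "method" and its "body". send_rows: Moves the arm, as the interface text tells. Its arguments: {"type":"object","properties":{"series":{"type":"array","items":{"type":"object","properties":{"ax":{"type":"number"},"ay":{"type":"number"},"az":{"type":"number"},"dx":{"type":"number"},"dy":{"type":"number"},"dz":{"type":"number"},"hand":{"type":"number"}}}}},"required":["series"]}

```bash
mkdir -p pics; python3 - <<'E'
from cell import *
import cv2,pickle
d={n:get_image(n) for n in("scene","side")}
pickle.dump(d,open('im.pkl','wb'))
for n in d: cv2.imwrite(f'pics/{n}1.png',d[n]['pixels'][:,:,::-1]); print(n,d[n]['mtx'].tolist(),d[n]['R'].round(3).tolist(),d[n]['t'])
s=read_state();print(s)
E
```

```text
scene [[438.8867840139772, 0.0, 278.8228669353793], [0.0, 438.8867840139772, 207.86504737384396], [0.0, 0.0, 1.0]] [[0.194, 0.981, -0.005], [0.551, -0.113, -0.827], [-0.812, 0.158, -0.562]] [ -81.11469166 -189.95698019 1458.3352258 ]
side [[461.564555970087, 0.0, 276.8821466095632], [0.0, 461.564555970087, 201.50915511132962], [0.0, 0.0, 1.0]] [[-0.788, 0.616, -0.011], [0.338, 0.417, -0.843], [-0.515, -0.668, -0.537]] [ 460.0818154   -51.74912591 1325.41683699]
{'clock': 0.1, 'qpos': array([ 1.16421138,  0.629263  ,  0.03840136,  1.51825715, -0.02698644,
        0.99630675, -0.02002149]), 'qd': array([-0.0011902 , -0.00375841,  0.00210634, -0.00252343, -0.00192701,
        0.00046286,  0.00011542]), 'tau': array([ 3.49915819e-03, -5.64535511e+01,  1.23074558e+00, -1.93974119e+01,
        1.13060785e-02,  5.44515759e-03,  2.40169987e-05]), 'eef_pos': array([ 217.11019067, -612.07663578,  230.47765694]), 'tool_rot': array([-3.13987496e+00,  3.57645474e-06,  3.40806198e-01]), 'force': array([-0.11163397,  0.17304835,  0.00179237]), 'torque': array([ 0.01672826, -0.01767019, -0.0090626 ]), 'gripper_force': 0.0, 'width': 85.33401520076856}
```

View pics/scene1.png

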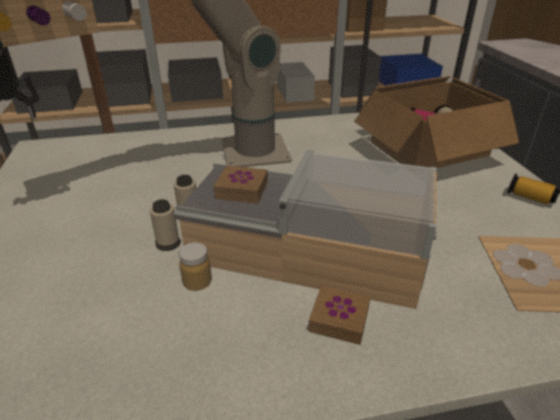

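View pics/side1.png

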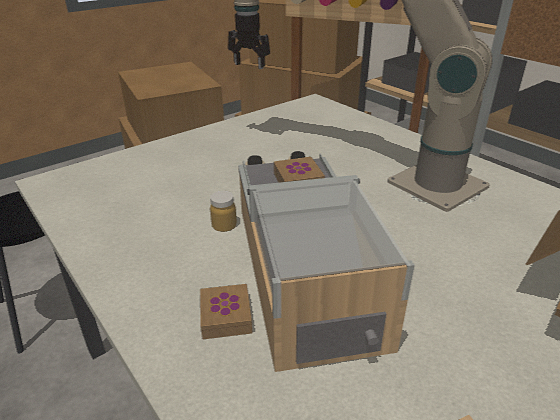

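The scene view shows the chute from (180,210) at the open deck end to (435,190) at the rear, feed direction to the right. The deck carton is at (241,183), with the spools at (165,225) and (185,190), the jar at (195,267) and the spare carton at (340,312). I'll enlarge it to pick corners.

```bash
python3 - <<'E'
import cv2,pickle
d=pickle.load(open('im.pkl','rb'))
a=d['scene']['pixels'][145:300,170:450,::-1]
cv2.imwrite('pics/sc2.png',cv2.resize(a,None,fx=2.8,fy=2.8,interpolation=cv2.INTER_CUBIC))
a=d['side']['pixels'][145:365,230:420,::-1]
cv2.imwrite('pics/sd2.png',cv2.resize(a,None,fx=2.7,fy=2.7,interpolation=cv2.INTER_CUBIC))
E
```

```text
(no output)
```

View pics/sc2.png

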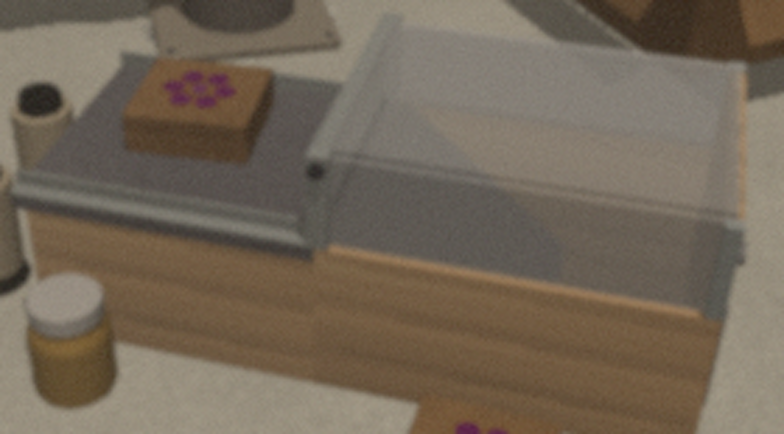

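View pics/sd2.png

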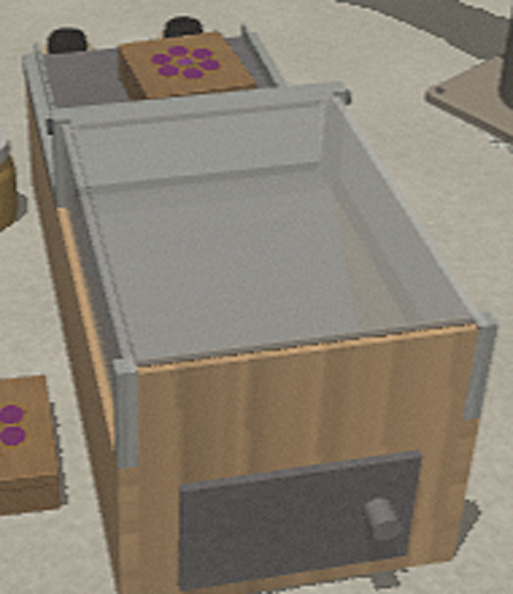

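The crops show the lintel ends at (318,158)/(392,16) and the hood's rear top corners at (740,218)/(745,65) in the scene crop. The carton lid corners are near (150,60), (273,68), (248,135) and (125,122).

```bash
cat > h.py <<'E'
import numpy as np
def ray(im,u,v,z):
    r=im['R'].T@np.linalg.solve(im['mtx'],[u,v,1.]); c=-im['R'].T@im['t']
    return (c+r*(z-c[2])/r[2])[:2].round(1)
E
python3 - <<'E'
import cv2,pickle,numpy as np
from h import *
d=pickle.load(open('im.pkl','rb'))
S=lambda x,y,z:ray(d['scene'],170+x/2.8,145+y/2.8,z)
D=lambda x,y,z:ray(d['side'],230+x/2.7,145+y/2.7,z)
print('lintel scene',S(318,155,208),S(392,16,208),'side',D(50,124,208),D(347,95,208))
print('rear scene',S(740,218,208),S(745,65,208),'side',D(127,363,208),D(487,322,208))
print('railends scene',S(18,188,144),S(124,53,144),'side',D(28,57,144),D(245,28,144))
print('carton',[S(*p,166) for p in((150,60),(273,68),(248,137),(125,122))],[D(*p,166) for p in((120,42),(222,33),(258,90),(130,100))])
for n in d:
    h=cv2.cvtColor(d[n]['pixels'],cv2.COLOR_RGB2HSV)
    m=cv2.inRange(h,(135,90,40),(170,255,255)); k,_,st,c=cv2.connectedComponentsWithStats(cv2.dilate(m,np.ones((5,5))))
    print(n,[(c[i].round(1),st[i,4],ray(d[n],*c[i],166),ray(d[n],*c[i],36)) for i in range(1,k) if st[i,4]>60])
s=lambda u,v,z:ray(d['scene'],u,v,z)
print('spool tops',s(161,205,116),s(185,180,116),'jar',s(194,251,85))
E
```

```text
lintel scene [625.  -30.6] [435.3  70.1] side [635.5 -20.4] [439.   85.3]
rear scene [748.4 212.9] [568.5 310.6] side [748.7 214.3] [567.3 315.7]
railends scene [ 528.3 -237.7] [ 334.4 -145. ] side [ 525.1 -217. ] [ 335.1 -136. ]
carton [array([ 392.2, -125.7]), array([426.5, -27.4]), array([527.4, -64.3]), array([ 487. , -153.7])] [array([ 468.8, -154. ]), array([ 387.8, -110.2]), array([433.2, -14.9]), array([524.9, -68.4])]
scene [(array([38. , 14.9]), np.int32(454), array([-1634.4, -1009.9]), array([-2403.6, -1229.4])), (array([241. , 176.6]), np.int32(335), array([447.5, -91.6]), array([223.2, -70.6])), (array([340.3, 307.2]), np.int32(647), array([867.3,   6.6]), array([752.9,  53.3]))]
side [(array([325.9,   2.8]), np.int32(113), array([-1090.4, -1639. ]), array([-1641.9, -2218.4])), (array([387.3,   4.6]), np.int32(199), array([-1325.5, -1344.5]), array([-1937.2, -1848.5])), (array([298.2, 167.5]), np.int32(372), array([447.5, -91.8]), array([ 290., -275.])), (array([224.3, 303.3]), np.int32(685), array([815.9, 169.1]), array([752.8,  52.8]))]
spool tops [ 450.8 -275. ] [ 350. -220.] jar [ 589.6 -210.5]
```

Carton centre is about (447.5, -91.7), and both views agree. The feed direction is at about 62.7°, with the hinge origin at about (530, 20). I'll move above the deck entry and align with the feed.

Request:
{"method": "send_rows", "body": {"series": [{"dx": 3, "dy": -3.4, "dz": -0.5, "az": -0.08, "hand": 0.4}, {"dx": 6.5, "dy": -7, "dz": -1.5, "az": -0.17, "hand": 0.4}, {"dx": 10, "dy": -11, "dz": -2.9, "az": -0.26, "hand": 0.4}, {"dx": 13.3, "dy": -14.5, "dz": -2.9, "az": -0.35, "hand": 0.4}, {"dx": 16.5, "dy": -18, "dz": -2.9, "az": -0.44, "hand": 0.4}, {"dx": 20, "dy": -22, "dz": -2.9, "az": -0.53, "hand": 0.4}, {"dx": 23, "dy": -26, "dz": -2.9, "az": -0.62, "hand": 0.4}, {"dx": 26, "dy": -29, "dz": -2.9, "az": -0.7, "hand": 0.4}, {"dx": 28.5, "dy": -32, "dz": -2.9, "az": -0.754, "hand": 0.4}, {"dx": 30.4, "dy": -34.1, "dz": -2.9, "az": -0.754, "hand": 0.4}]}}

```text
invalid input at $.series[0]: expected keys ax, ay, az, dx, dy, dz, hand
```

Request:
{"method": "send_rows", "body": {"series": [{"dx": 0, "hand": 0.4}, {"dx": 0, "hand": 0.4}, {"dx": 0, "hand": 0.4}]}}

```text
invalid input at $.series[0]: expected keys ax, ay, az, dx, dy, dz, hand
```

```bash
python3 - <<'E'
from cell import *
import cv2,pickle
d=get_image("wrist");pickle.dump(d,open('w.pkl','wb'))
cv2.imwrite('pics/w1.png',d['pixels'][:,:,::-1]);print((-d['R'].T@d['t']).round(0),d['R'].round(2).tolist())
s=read_state();print({k:s[k] for k in('clock','qpos','eef_pos','tool_rot','width')})
E
```

```text
[ 282. -590.  374.] [[0.33, -0.94, -0.0], [-0.91, -0.32, 0.27], [-0.26, -0.09, -0.96]]
{'clock': 0.15, 'qpos': array([ 1.16421826,  0.62914483,  0.03845211,  1.51807658, -0.02702724,
        0.99630638, -0.01997445]), 'eef_pos': array([ 217.13251164, -612.18933034,  230.61290795]), 'tool_rot': array([-3.14017494e+00, -1.49430808e-05,  3.40787188e-01]), 'width': 85.36421186878758}
```

View pics/w1.png

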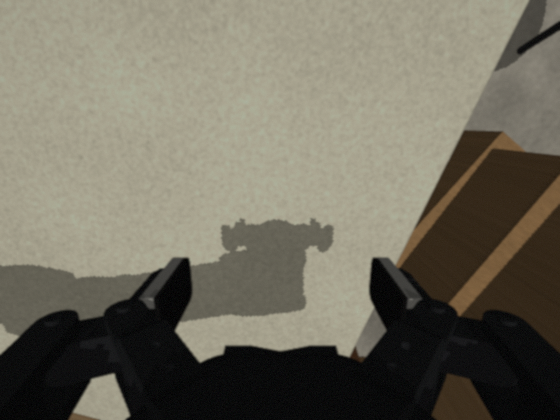

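The wrist view shows only the empty table and the fingers, because the call was refused: it needs every key. I'll resend it in full.

Request:
{"method": "send_rows", "body": {"series": [{"ax": 0, "ay": 0, "dx": 3, "dy": -3.4, "dz": -0.5, "az": -0.08, "hand": 0.4}, {"ax": 0, "ay": 0, "dx": 6.5, "dy": -7, "dz": -1.5, "az": -0.17, "hand": 0.4}, {"ax": 0, "ay": 0, "dx": 10, "dy": -11, "dz": -2.9, "az": -0.26, "hand": 0.4}, {"ax": 0, "ay": 0, "dx": 13.3, "dy": -14.5, "dz": -2.9, "az": -0.35, "hand": 0.4}, {"ax": 0, "ay": 0, "dx": 16.5, "dy": -18, "dz": -2.9, "az": -0.44, "hand": 0.4}, {"ax": 0, "ay": 0, "dx": 20, "dy": -22, "dz": -2.9, "az": -0.53, "hand": 0.4}, {"ax": 0, "ay": 0, "dx": 23, "dy": -26, "dz": -2.9, "az": -0.62, "hand": 0.4}, {"ax": 0, "ay": 0, "dx": 26, "dy": -29, "dz": -2.9, "az": -0.7, "hand": 0.4}, {"ax": 0, "ay": 0, "dx": 28.5, "dy": -32, "dz": -2.9, "az": -0.754, "hand": 0.4}, {"ax": 0, "ay": 0, "dx": 30.4, "dy": -34.1, "dz": -2.9, "az": -0.754, "hand": 0.4}]}}

```text
clock: 1.15
eef_pos: [390.3, -186.8, 260.4]
tool_rot: [-3.141, -0.001, 1.099]
force: [1.1, 0.0, 0.0]
width: 51.2
gripper_force: 0.0
```

Request:
{"method": "send_rows", "body": {"series": [{"ax": 0, "ay": 0, "az": 0, "dx": 0, "dy": 0, "dz": 0, "hand": 0.4}, {"ax": 0, "ay": 0, "az": 0, "dx": 0, "dy": 0, "dz": 0, "hand": 0.4}, {"ax": 0, "ay": 0, "az": 0, "dx": 0, "dy": 0, "dz": 0, "hand": 0.4}]}}

```text
clock: 1.45
eef_pos: [389.3, -190.7, 260.2]
tool_rot: [-3.141, 0.001, 1.093]
force: [0.4, 0.7, 0.5]
width: 51.4
gripper_force: 0.0
```

```bash
python3 - <<'E'
from cell import *
import cv2,pickle
d=get_image("wrist");pickle.dump(d,open('w.pkl','wb'))
cv2.imwrite('pics/w2.png',d['pixels'][:,:,::-1]);print((-d['R'].T@d['t']).round(0),d['R'].round(2).tolist())
s=read_state();print({k:s[k] for k in('clock','qpos','eef_pos','tool_rot','width')})
E
```

```text
[ 421. -130.  403.] [[0.89, -0.46, -0.0], [-0.44, -0.85, 0.27], [-0.13, -0.24, -0.96]]
{'clock': 1.5, 'qpos': array([ 0.58400331,  0.28933469, -0.24685026,  2.04334239,  0.09622953,
        0.81985808, -0.19715133]), 'eef_pos': array([ 389.24153902, -190.85111455,  260.19716907]), 'tool_rot': array([-3.14134544e+00,  5.61598432e-04,  1.09240961e+00]), 'width': 50.64412879288816}
```

View pics/w2.png

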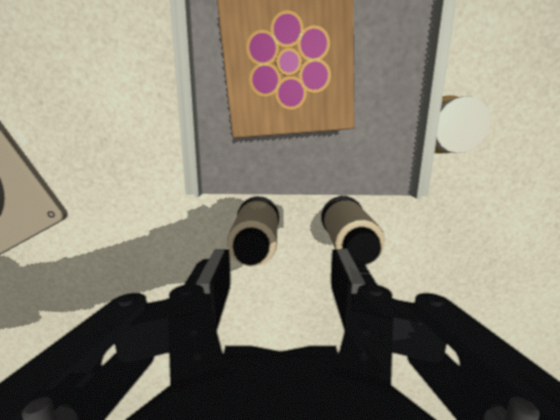

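The wrist view shows the deck's open end from (200,194) to (414,195), and the rails run up to (188,0) and (432,0). The carton's trailing lid edge runs from (233,137) to (354,129), the flower is at (289,62), and the spool tops are at (253,245) and (362,245).

```bash
python3 - <<'E'
import pickle,numpy as np
from h import *
d=pickle.load(open('w.pkl','rb'))
r=lambda u,v,z:ray(d,u,v,z)
A,B=r(200,194,130),r(414,195,130); C,D=r(188,0,144),r(432,0,144);E,F=r(190,190,144),r(424,190,144)
fl=r(289,62,166);L,R=r(233,137,166),r(354,129,166);ln=r(219,0,166)
an=lambda a:np.degrees(np.arctan2(a[1],a[0])).round(1)
print('ends',A,B,np.hypot(*(A-B)),'feed',an((B-A)@np.array([[0,1],[-1,0]]).T*-1),'rails',an(C-E),an(D-F))
print('fl',fl,'edge',L,R,np.hypot(*(L-R)),'yaw',an(R-L)+90,an(ln-L))
for f in(62.,63.,64.,65):
    f=np.radians(f);x=np.array([np.cos(f),np.sin(f)]);y=np.array([-x[1],x[0]])
    O=(A+B)/2+240*x
    print('O',O.round(1),'carton',((fl-O)@x).round(1),((fl-O)@y).round(1),'lat rear',((np.array([658,263])-O)@y).round(1))
E
```

```text
ends [ 325.3 -150.8] [ 502.5 -243.6] 200.02919786871115 feed 62.4 rails 58.5 67.8
fl [446.2 -94.1] edge [ 384.1 -121.2] [ 469.2 -158.6] 92.95574215722229 yaw 66.3 66.2
O [526.6  14.7] carton -133.8 19.9 lat rear 0.5
O [522.9  16.6] carton -133.5 18.0 lat rear -8.6
O [519.1  18.5] carton -133.2 16.2 lat rear -17.7
O [515.3  20.3] carton -132.9 14.3 lat rear -26.7
```

The chute origin is at about (526,15) with the feed at 62.3°. The carton is at x=-134, y=+19 and yawed by +4°. I'll tilt the fingertips forward by 0.5 rad and lower them behind the carton.

Request:
{"method": "send_rows", "body": {"series": [{"ax": 0, "ay": 0.12, "az": 0, "dx": 0.8, "dy": 0.2, "dz": 1, "hand": 0.4}, {"ax": 0, "ay": 0.25, "az": 0, "dx": 1.6, "dy": 0.4, "dz": 3, "hand": 0.4}, {"ax": 0, "ay": 0.38, "az": 0, "dx": 2.4, "dy": 0.6, "dz": 5, "hand": 0.4}, {"ax": 0, "ay": 0.5, "az": 0, "dx": 3.0, "dy": 0.6, "dz": 7, "hand": 0.4}, {"ax": 0, "ay": 0.5, "az": 0, "dx": 3.0, "dy": 0.6, "dz": 9, "hand": 0.4}, {"ax": 0, "ay": 0.5, "az": 0, "dx": 3.0, "dy": 0.6, "dz": 10, "hand": 0.4}, {"ax": 0, "ay": 0.5, "az": 0, "dx": 3.0, "dy": 0.6, "dz": 11, "hand": 0.4}, {"ax": 0, "ay": 0.5, "az": 0, "dx": 3.0, "dy": 0.6, "dz": 11, "hand": 0.4}, {"ax": 0, "ay": 0.5, "az": 0, "dx": 3.0, "dy": 0.6, "dz": 11, "hand": 0.4}]}}

```text
clock: 2.4
eef_pos: [409.5, -165.3, 150.9]
tool_rot: [3.14, -0.5, 1.097]
force: [0.5, -0.6, -0.3]
width: 51.2
gripper_force: 0.0
```

```bash
python3 - <<'E'
from cell import *
import cv2,numpy as np
a=get_image("side")['pixels'][90:290,180:400,::-1];b=get_image("wrist")['pixels'][:,:,::-1]
a=cv2.resize(a,(396,360),interpolation=cv2.INTER_CUBIC);b=cv2.resize(b,(400,360))
cv2.imwrite('pics/p1.png',np.hstack([a,b]))
s=read_state();print({k:s[k] for k in('clock','qpos','eef_pos','tool_rot','force')})
E
```

```text
{'clock': 2.5, 'qpos': array([ 1.04295259,  0.61154105, -0.50365992,  2.14304862, -0.41382956,
        0.55542467,  0.49988899]), 'eef_pos': array([ 409.61604201, -165.52225905,  151.15170528]), 'tool_rot': array([ 3.13939536, -0.49910321,  1.09735669]), 'force': array([-0.12168397,  0.13973276, -0.29410332])}
```

View pics/p1.png

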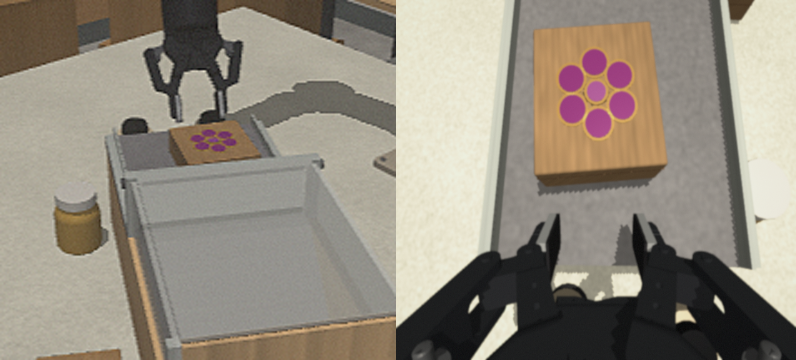

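The fingers sit behind the carton, centred on it: finger gap mid at about 597, carton mid at about 600 in the right half. I'll lower and start pushing.

Request:
{"method": "send_rows", "body": {"series": [{"ax": 0, "ay": 0, "az": 0, "dx": -0.62, "dy": 0, "dz": 1.14, "hand": 0.4}, {"ax": 0, "ay": 0, "az": 0, "dx": -0.62, "dy": 0, "dz": 1.14, "hand": 0.4}, {"ax": 0, "ay": 0, "az": 0, "dx": 0.26, "dy": 0, "dz": 1.62, "hand": 0.4}, {"ax": 0, "ay": 0, "az": 0, "dx": 1.14, "dy": 0, "dz": 2.1, "hand": 0.4}, {"ax": 0, "ay": 0, "az": 0, "dx": 2.01, "dy": 0, "dz": 2.58, "hand": 0.4}, {"ax": 0, "ay": 0, "az": 0, "dx": 2.89, "dy": 0, "dz": 3.06, "hand": 0.4}, {"ax": 0, "ay": 0, "az": 0, "dx": 3.77, "dy": 0, "dz": 3.54, "hand": 0.4}, {"ax": 0, "ay": 0, "az": 0, "dx": 4.65, "dy": 0, "dz": 4.01, "hand": 0.4}, {"ax": 0, "ay": 0, "az": 0, "dx": 5.53, "dy": 0, "dz": 4.49, "hand": 0.4}, {"ax": 0, "ay": 0, "az": 0, "dx": 6.4, "dy": 0, "dz": 4.97, "hand": 0.4}]}}

```text
clock: 3.5
eef_pos: [446.0, -93.9, 137.4]
tool_rot: [3.141, -0.5, 1.095]
force: [-0.9, -0.6, 0.4]
width: 50.9
gripper_force: 0.6
```

```bash
python3 - <<'E'
from cell import *
import cv2,numpy as np
a=get_image("side")['pixels'][90:290,180:400,::-1];b=get_image("wrist")['pixels'][:,:,::-1]
a=cv2.resize(a,(396,360),interpolation=cv2.INTER_CUBIC);b=cv2.resize(b,(400,360))
cv2.imwrite('pics/p2.png',np.hstack([a,b]))
s=read_state();print({k:s[k] for k in('clock','qpos','eef_pos','tool_rot','force')})
E
```

```text
{'clock': 3.6, 'qpos': array([ 0.89176249,  0.63495815, -0.54425951,  2.19171844, -0.48489147,
        0.41392609,  0.4155489 ]), 'eef_pos': array([445.90597518, -92.69619003, 137.60453289]), 'tool_rot': array([-3.14125325, -0.50102979,  1.09741037]), 'force': array([0.29404748, 1.28575761, 0.63420011])}
```

View pics/p2.png

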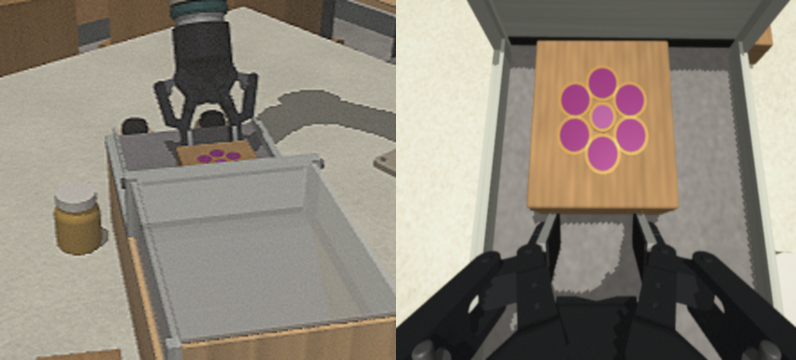

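The carton squared up against both fingers and now touches the flap. I'll push on, easing the tilt to keep joint 6 away from its limit.

Request:
{"method": "send_rows", "body": {"series": [{"ax": 0, "ay": -0.02, "az": 0, "dx": 1.05, "dy": 0, "dz": 0.57, "hand": 0.4}, {"ax": 0, "ay": -0.04, "az": 0, "dx": 2.11, "dy": 0, "dz": 1.15, "hand": 0.4}, {"ax": 0, "ay": -0.06, "az": 0, "dx": 3.16, "dy": 0, "dz": 1.72, "hand": 0.4}, {"ax": 0, "ay": -0.08, "az": 0, "dx": 4.21, "dy": 0, "dz": 2.3, "hand": 0.4}, {"ax": 0, "ay": -0.1, "az": 0, "dx": 5.27, "dy": 0, "dz": 2.87, "hand": 0.4}, {"ax": 0, "ay": -0.12, "az": 0, "dx": 6.32, "dy": 0, "dz": 3.45, "hand": 0.4}, {"ax": 0, "ay": -0.14, "az": 0, "dx": 7.38, "dy": 0, "dz": 4.02, "hand": 0.4}, {"ax": 0, "ay": -0.16, "az": 0, "dx": 8.43, "dy": 0, "dz": 4.6, "hand": 0.4}, {"ax": 0, "ay": -0.18, "az": 0, "dx": 9.48, "dy": 0, "dz": 5.17, "hand": 0.4}]}}

```text
clock: 4.5
eef_pos: [495.0, 1.4, 137.4]
tool_rot: [-3.141, -0.319, 1.094]
force: [0.6, -0.9, 0.2]
width: 51.1
gripper_force: 0.4
```

```bash
python3 - <<'E'
from cell import *
import cv2,numpy as np
a=get_image("side")['pixels'][90:290,180:400,::-1];b=get_image("wrist")['pixels'][:,:,::-1]
a=cv2.resize(a,(396,360),interpolation=cv2.INTER_CUBIC);b=cv2.resize(b,(400,360))
cv2.imwrite('pics/p3.png',np.hstack([a,b]))
s=read_state();print({k:s[k] for k in('clock','qpos','eef_pos','tool_rot','force')})
p=s['eef_pos'][:2]-[526,15];print(p@[.465,.885],p@[-.885,.465])
E
```

```text
{'clock': 4.6, 'qpos': array([ 0.34353134,  0.55522042, -0.27907347,  2.14493962, -0.43123179,
        0.37501382,  0.03700075]), 'eef_pos': array([495.73138392,   3.61061377, 137.84404886]), 'tool_rot': array([ 3.14075092, -0.3207821 ,  1.09920328]), 'force': array([-0.04057465, -0.56150632, -0.07742742])}
-24.154513287402807 21.491660631034144
```

View pics/p3.png

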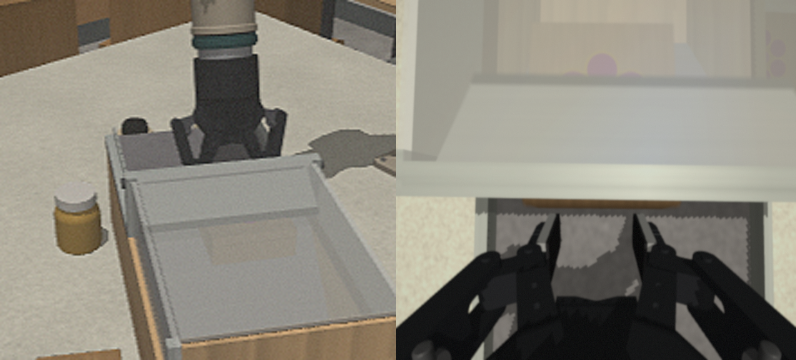

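The flap is held open and the carton has moved ahead of the fingers, tipping over the sill. I'll wait a moment, nudge slightly further, then draw back.

Request:
{"method": "send_rows", "body": {"series": [{"ax": 0, "ay": 0, "az": 0, "dx": 0, "dy": 0, "dz": 0, "hand": 0.4}, {"ax": 0, "ay": 0, "az": 0, "dx": 0, "dy": 0, "dz": 0, "hand": 0.4}, {"ax": 0, "ay": 0, "az": 0, "dx": 0, "dy": 0, "dz": 0, "hand": 0.4}, {"ax": 0, "ay": 0, "az": 0, "dx": 0, "dy": 0, "dz": 0, "hand": 0.4}, {"ax": 0, "ay": 0, "az": 0, "dx": 0.5, "dy": 0, "dz": 0.16, "hand": 0.4}, {"ax": 0, "ay": 0, "az": 0, "dx": 1.0, "dy": 0, "dz": 0.32, "hand": 0.4}, {"ax": 0, "ay": 0, "az": 0, "dx": 1.0, "dy": 0, "dz": 0.32, "hand": 0.4}]}}

```text
clock: 5.3
eef_pos: [500.3, 11.8, 137.7]
tool_rot: [3.141, -0.321, 1.096]
force: [-0.1, 1.1, -1.0]
width: 50.9
gripper_force: 0.0
```

Request:
{"method": "send_rows", "body": {"series": [{"ax": 0, "ay": 0, "az": 0, "dx": -1, "dy": 0, "dz": -0.33, "hand": 0.4}, {"ax": 0, "ay": 0, "az": 0, "dx": -2.5, "dy": 0, "dz": -0.83, "hand": 0.4}, {"ax": 0, "ay": 0, "az": 0, "dx": -4, "dy": 0, "dz": -1.33, "hand": 0.4}, {"ax": 0, "ay": 0, "az": 0, "dx": -6, "dy": 0, "dz": -2, "hand": 0.4}, {"ax": 0, "ay": 0, "az": 0, "dx": -8, "dy": 0, "dz": -2.7, "hand": 0.4}, {"ax": 0, "ay": 0, "az": 0, "dx": -10, "dy": 0, "dz": -3.3, "hand": 0.4}, {"ax": 0, "ay": 0, "az": 0, "dx": -12, "dy": 0, "dz": -4, "hand": 0.4}, {"ax": 0, "ay": 0, "az": 0, "dx": -12.5, "dy": 0, "dz": -7, "hand": 0.4}, {"ax": 0, "ay": 0, "az": 0, "dx": -12.5, "dy": 0, "dz": -10, "hand": 0.4}, {"ax": 0, "ay": 0, "az": 0, "dx": -12.5, "dy": 0, "dz": -12, "hand": 0.4}]}}

```text
clock: 6.3
eef_pos: [427.5, -130.1, 213.5]
tool_rot: [3.14, -0.319, 1.093]
force: [0.4, 0.7, 0.1]
width: 51.1
gripper_force: 0.0
```

Request:
{"method": "send_rows", "body": {"series": [{"ax": 0, "ay": 0, "az": 0, "dx": 0, "dy": 0, "dz": 0, "hand": 0.4}, {"ax": 0, "ay": 0, "az": 0, "dx": 0, "dy": 0, "dz": 0, "hand": 0.4}, {"ax": 0, "ay": 0, "az": 0, "dx": 0, "dy": 0, "dz": 0, "hand": 0.4}, {"ax": 0, "ay": 0, "az": 0, "dx": 0, "dy": 0, "dz": 0, "hand": 0.4}, {"ax": 0, "ay": 0, "az": 0, "dx": 0, "dy": 0, "dz": 0, "hand": 0.4}, {"ax": 0, "ay": 0, "az": 0, "dx": 0, "dy": 0, "dz": 0, "hand": 0.4}, {"ax": 0, "ay": 0, "az": 0, "dx": 0, "dy": 0, "dz": 0, "hand": 0.4}, {"ax": 0, "ay": 0, "az": 0, "dx": 0, "dy": 0, "dz": 0, "hand": 0.4}, {"ax": 0, "ay": 0, "az": 0, "dx": 0, "dy": 0, "dz": 0, "hand": 0.4}, {"ax": 0, "ay": 0, "az": 0, "dx": 0, "dy": 0, "dz": 0, "hand": 0.4}]}}

```text
clock: 7.3
eef_pos: [428.2, -128.3, 212.2]
tool_rot: [3.141, -0.32, 1.095]
force: [-0.7, -0.1, -0.5]
width: 51.8
gripper_force: 0.0
```

```bash
python3 - <<'E'
from cell import *
import cv2,numpy as np
a=get_image("side")['pixels'][90:290,180:400,::-1];b=get_image("wrist")['pixels'][:,:,::-1];c=get_image("scene")['pixels'][130:320,150:450,::-1]
a=cv2.resize(a,(396,300),interpolation=cv2.INTER_CUBIC);b=cv2.resize(b,(400,300))
c=cv2.resize(c,(796,300),interpolation=cv2.INTER_CUBIC)
cv2.imwrite('pics/p4.png',np.vstack([np.hstack([a,b]),c]))
s=read_state();print({k:s[k] for k in('clock','eef_pos','tool_rot','force')})
E
```

```text
{'clock': 7.45, 'eef_pos': array([ 428.21762051, -128.33236916,  212.19660332]), 'tool_rot': array([ 3.14146717, -0.32002244,  1.09478924]), 'force': array([ 0.22282159, -0.02744649,  0.53334304])}
```

View pics/p4.png

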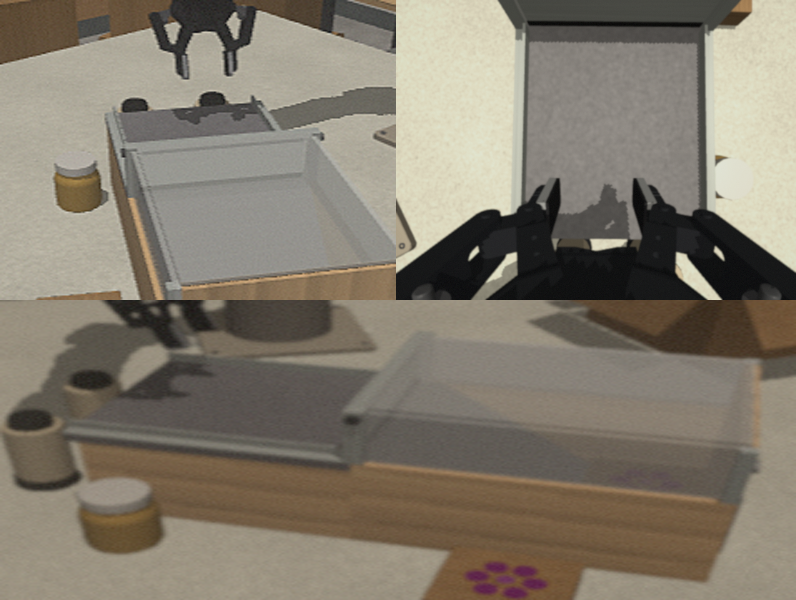

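The deck is empty and the flap hangs shut, as in the first side view. The carton's purple flower shows faintly at the rear of the box at (645,475). The spools, jar and spare carton have not moved, so I'm handing in.

```bash
python3 -c "
from cell import *
print(finish_job())"
```

```text
the job is handed in; nothing more can be done
None
```

The carton was pushed through the flap and slid down into the box, the flap hangs shut behind it, nothing else was moved, and the job is handed in at about 7.5 s.

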